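Hang a tool hanger on a slotted rail

TASK

Pick up the standing tool hanger, feel its head into the open end of the slotted rail and slide it along until it bears firmly against the clamped stop, then let go so that it hangs there. Work gently: do not force the hanger in the rail and do not shift the stop. Leave the can, the mug and the wooden block where they are.

Things in the scene. Friction and masses are not known exactly. Their poses are not given: they have to be found in the camera images.
- hanger: Loose steel tool hanger, 0.2 to 0.4 kg, standing on its foot. Origin: under the foot, below the stem; z up. Own frame, mm: foot x -35..23, y +-25, z 0..6, with an 18 high lip on its -x edge; stem plate 5 thick (x), 36 wide (y), z 6..70, head on top (see point head); a cross arm at z 40..48 goes from the stem to +x and carries the upright grip tab (see point grip).
- grip (a point): Grip tab of the hanger, in hanger frame mm: x 34..56, 10 thick in y, z 40..130; this point at (45, 0, 115). Pinch it from above across its 10 mm (along y). When hung, the tab stands on the rail's +x side and its top is 43 mm above the rail's top.
- head (a point): Centre of the hanger's black head, at (0, 0, 75) mm in the hanger's frame. The head is a flat bar with square-cut ends: 18 wide in x, 54 long in y (+-27), z 70..80.
- nose (a point): Front end of the head, at (0, 27, 75) mm in the hanger's frame. This end enters the rail first, hanger y along rail y.
- rail: Fixed stand of two posts (on the -x side) with a level steel box-section rail 270 mm long. Origin: on the bench below the open mouth; z up; rail runs from the mouth at y 0 to a closed end. The rail is bolted in slotted holes: it may lie up to 6 mm to either side (x) of this frame's middle, parallel to y; feel or look for it. Heights are exact. A push of over 25 N would bend it. Sizes: see mouth.
- mouth (a point): Nominal centre of the rail's open end, (0, 0, 106.5) mm in the rail frame. Inside: 21 wide, z 100..113, so the head has 1.5 play all round; slot 9.6 wide in the underside for the stem, flanges z 96..100: the hung hanger's origin is at z 30. Walls 4.5 thick, outside 30 wide, top z 117. Posts x -81..-61, y 39..61 and 209..231; base plate x -100..-50, 6 thick.
- stop: Stop on the rail: rubber bumper inside it, 8 mm wide, carried by a dark saddle with a brass thumb screw over it. Origin on the bench below the bumper's face, axes as the stand's (it does not show the rail's sideways shift). Saddle 50 wide, 4 to 34 mm behind the face; screw up to z 142 mm. Held by friction: from about 15 N it slips along the rail.
- stop_face (a point): Centre of the bumper's face that looks to the mouth, z 106.5 mm, 130 to 205 mm from the mouth. The head's nose must bear on it: press with about 5 to 9 N.
- ink_can: Steel can, 68 mm wide, 85 mm high; bystander. Origin at the centre of its underside.
- mug: White cup, 72 mm wide, 85 mm high; bystander. Origin at the centre of its underside.
- wood_block: Wooden block 50 x 90 x 25 mm; bystander. Origin at the centre of its underside.
Things that resemble listed ones, but are neither listed nor needed, are in the scene too. Leave any pink or turquoise look-alike of the hanger alone.

How it is judged:
By the outcome, as a careful person would: the job done as asked, in the order asked, and still so for the second after the job is handed in, with the robot touching nothing.
It also fails if it takes over 67 s, if anything falls off the work surface, if the arm or the gripper's body presses on something with over 40 N, if the wrist force passes 120 N, or if a joint passes its speed limit or range.

ROBOT

A 6-joint arm with a two-finger parallel gripper is mounted at the origin on the work surface. World frame = base frame: x ahead of the robot, y to its left, z up, the work surface at z = 0. Lengths are in mm, angles in rad, forces in N, time in s.
With the tool pointing down it reaches from about 350 to 875 mm from the base axis. Payload 4.2 kg.
Tool frame: the origin (TCP) lies midway between the tips of the shut fingers; the grasp point (between the pads) lies 19 mm behind it (tcp_to_grasp is the distance from the TCP to the grasp point, in mm); z points along the fingers, y is the line along which they close (so a half turn about z gives the same grasp; the last joint's range is limited). The gripper opens to 85 mm and grips with 20 to 120 N. Pads are 22 mm wide; open, the fingers measure 114 mm over their backs; the gripper's body (76 mm by 85 mm) begins 54 mm behind the grasp point. The pads swing forward as they close: fully open they stand 13 mm farther back than shut.
Start: joints at [0.259, 0.385, 0.008, 0, -1.194, -0.259], TCP at [624.979, 0.025, 206.812] pointing down, gripper open.
Joint ranges: [-3.14, 3.14], [-1.21, 2.06], [-1.07, 1.41], [-3.16, 2.05], [-2.99, -0.16], [-3.1, 3.1]. Speed limits (rad/s): [2.79, 2.79, 3.14, 3.14, 3.14, 3.14].

INTERFACE

Orientations are given as a unit quaternion [x, y, z, w].
In Python, from bench import read_state, get_image, job_done, tcp_to_grasp gives the robot as it stands.
- The arm moves only by the tool jog_arm, never from a script. Its argument "plan" is a list of rows, each a list of 3 entries, a list of its own where there are three numbers: the finger opening in mm, from 0 to 85.4, then the shift along the tool's x, y, z as a fraction of full scale, then the turn, a rotation vector about the tool's x, y, z as a fraction of full scale. A call has 1 to 10 rows; each row is the pose to reach, as a shift and turn from the pose commanded when the call began, along the tool's axes at that moment; what a row does not reach only later rows make up. Full scale, the value 1, is 0.1 m for a shift and 60 degrees for a turn. A row lasts 1/8 s, in which the tool goes at most 62.5 mm and 10.7 degrees, less where a joint would pass 70% of its speed; a pose out of reach is approached as far as the arm can. A call with a number of a shift or a turn outside -1 to 1 is refused whole. A call with a gripper value outside its range is refused whole. The fingers move at their own pace and stop on an object; the grip force is fixed at half the most. Time passes only in rows, so rows that repeat a pose let the fingers close. It gives the time, the measured TCP pose, the force, the opening and the grip force at its end, in the units of the state.
- read_state(): the state, without advancing time (a new reading comes with each control period).
- get_image(name): name is "scene" or "side" or "wrist"; returns a dict with "img" (400x640x3 uint8, red, green, blue), "range_z" (400x640 float32, mm along the optical axis (not along the pixel's ray), 0 where there is no reading), "intrinsics" (3x3 intrinsics, pixels), "extrinsics" (4x4, takes a point from camera to world coordinates); the wrist camera has in their place "tool_from_camera" (4x4, takes a point from camera to tool coordinates, whose origin is the TCP and whose axes are the flange's). Camera axes: x right, y down, z forward; pixel columns grow to the right and rows downward; lengths in mm; the calibration is good to about 2 mm. A picture is of the moment at which its call begins: read the wrist's pose just before it.
- job_done(): hands the job in; it is judged then, once.
The state is a dict: "clock": time; "joints": joint angles; "joint_vel": joint speeds; "joint_efforts": joint torques, N m; "position": TCP position; "ee_rot": TCP orientation; "contact_force": force on the tool from outside, world axes, zero at the start; "wrist_torque": the same for the moment, N m; "gripper_width": finger opening in mm; "grasp_force": force on a finger pad.
Only numpy, scipy, OpenCV 4.12 (cv2) and the standard library are available. Lean on these libraries where they do the work, as an engineer would, in place of code of your own. Each camera call takes 0.05 s, during which the arm holds its last target. There are 200 camera calls.

## Working session

There is one attempt and no reset: what is moved stays moved. The work goes in short steps, Python scripts to look and compute and a tool call to move; the robot and the scene stay as the last step left them, time stands still between calls to the robot, and variables do not carry over. Pictures are saved under pics/ and viewed, at most 10 in all, crops included, and the job is handed in when it is done.

Besides the shell and the picture viewer there is one more tool, called after "Request:" as name(argument=value, ...) on one line, values as JSON. jog_arm: Moves the arm, as the interface text tells. Its arguments: {"type":"object","properties":{"plan":{"type":"array"}},"required":["plan"]}

```bash
mkdir -p pics; cat > h.py <<'E'
import numpy as np, cv2
from bench import read_state, get_image, job_done, tcp_to_grasp
from scipy.spatial.transform import Rotation as R
def cloud(d,T=None):
    K=d["intrinsics"];z=d["range_z"];v,u=np.mgrid[:z.shape[0],:z.shape[1]]
    P=np.stack([(u-K[0,2])/K[0,0]*z,(v-K[1,2])/K[1,1]*z,z],-1)
    T=d["extrinsics"] if T is None else T
    W=P@T[:3,:3].T+T[:3,3]; W[z==0]=np.nan
    return W
def wrist():
    s=read_state();d=get_image("wrist")
    T=np.eye(4);T[:3,:3]=R.from_quat(s["ee_rot"]).as_matrix();T[:3,3]=s["position"]
    d["extrinsics"]=T@d["tool_from_camera"]; return d
def save(n,im): cv2.imwrite(f"pics/{n}.png",im[:,:,::-1])
E
python3 - <<'E'
from h import *
s=read_state();print(s["position"],s["ee_rot"],s["clock"],s["contact_force"],tcp_to_grasp)
for n in("scene","side"):
    d=get_image(n);save(n,d["img"]);np.savez(n+".npz",img=d["img"],W=cloud(d),K=d["intrinsics"],T=d["extrinsics"]);print(n,d["extrinsics"].round(2).tolist())
E
```

```text
[6.24372382e+02 1.07674020e-02 2.05718388e+02] [-0.70702888  0.70718384  0.00073833 -0.00079611] 0.0 [-0.17757499  0.26849702  0.15440553] 18.700000000000003
scene [[-0.48, 0.57, -0.67, 1264.25], [0.88, 0.3, -0.38, 444.71], [-0.02, -0.77, -0.64, 831.52], [0.0, 0.0, 0.0, 1.0]]
side [[0.97, -0.13, 0.18, 296.55], [-0.22, -0.49, 0.84, -854.63], [-0.02, -0.86, -0.51, 622.62], [0.0, 0.0, 0.0, 1.0]]
```

View pics/scene.png

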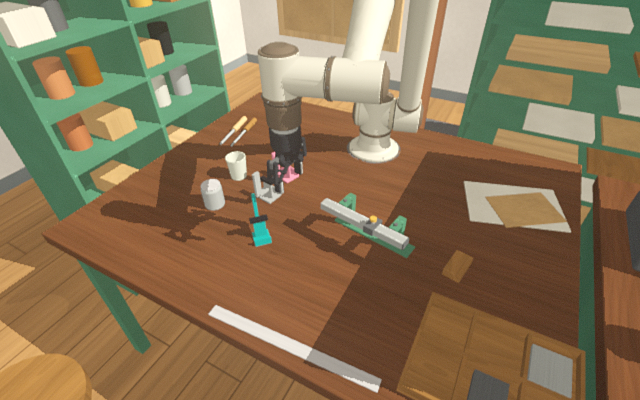

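View pics/side.png

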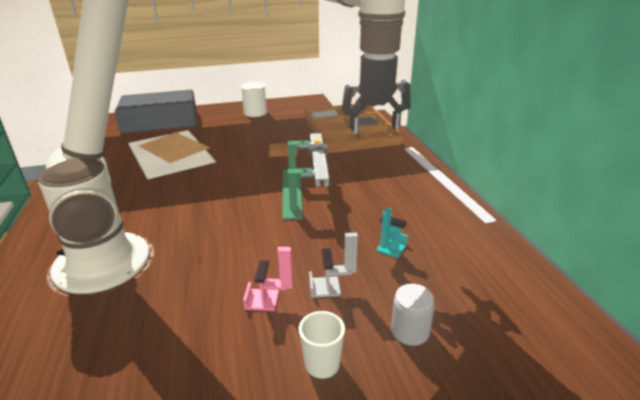

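The steel-grey hanger is at scene (268,187) and side (330,270). There are two look-alikes: pink at scene (288,170) and side (268,280), and turquoise at scene (260,222) and side (392,240). The grey one, with its black head, matches the description. The rail's mouth is its left (-y) end at scene (325,205), with the posts on the robot side. I'll measure next and confirm with a crop.

```bash
python3 - <<'E'
from h import *
ims=[]
S={n:np.load(n+".npz") for n in("scene","side")}
def stat(n,r,zlo,zhi,f=None):
    d=S[n];u0,u1,v0,v1=r;W=d["W"][v0:v1,u0:u1].reshape(-1,3);C=d["img"][v0:v1,u0:u1].reshape(-1,3).astype(int)
    m=(W[:,2]>zlo)&(W[:,2]<zhi)
    if f is not None:m&=f(C)
    P=W[m]
    if len(P)<5:print("few");return P
    print(n,r,zlo,zhi,len(P),np.percentile(P,[2,50,98],axis=0).round(0).tolist()); return P
grey=lambda C:(C.max(1)-C.min(1)<35)&(C.max(1)>90)
dark=lambda C:(C.max(1)<70)
for n,r in(("side",(305,362,228,300)),("scene",(248,286,155,205))):
    stat(n,r,85,135,grey);stat(n,r,60,90,dark);P=stat(n,r,3,30,grey)
    u0,u1,v0,v1=r;ims.append(cv2.resize(S[n]["img"][v0:v1,u0:u1],(380,480),interpolation=cv2.INTER_CUBIC))
for n,r in(("scene",(315,415,190,255)),("side",(280,335,125,190))):
    P=stat(n,r,112,122)
    if len(P)>20:
        vx,vy,x0,y0=cv2.fitLine(P[:,:2].astype(np.float32),cv2.DIST_HUBER,0,.01,.01).ravel();print("dir",vx,vy,x0,y0, np.percentile((P[:,:2]-[x0,y0])@[vx,vy],[0,1,99,100]))
    stat(n,r,125,150)
save("crop",np.hstack(ims))
d=S["scene"];save("railcrop",cv2.resize(d["img"][190:260,310:420],(770,490),interpolation=cv2.INTER_CUBIC))
# bystanders
stat("side",(295,350,310,380),70,95);stat("side",(390,436,285,345),70,95);stat("side",(375,412,205,260),5,135);stat("side",(240,296,243,312),5,135)
stat("scene",(440,476,245,282),15,32)
E
```

```text
side (305, 362, 228, 300) 85 135 262 [[497.0, -218.0, 87.0], [508.0, -215.0, 111.0], [518.0, -206.0, 130.0]]
side (305, 362, 228, 300) 60 90 7 [[455.0, -232.0, 76.0], [460.0, -230.0, 77.0], [463.0, -229.0, 79.0]]
side (305, 362, 228, 300) 3 30 506 [[427.0, -230.0, 4.0], [456.0, -208.0, 6.0], [486.0, -178.0, 26.0]]
scene (248, 286, 155, 205) 85 135 100 [[498.0, -214.0, 86.0], [512.0, -205.0, 111.0], [593.0, -151.0, 132.0]]
scene (248, 286, 155, 205) 60 90 27 [[463.0, -222.0, 74.0], [470.0, -202.0, 79.0], [476.0, -177.0, 83.0]]
scene (248, 286, 155, 205) 3 30 161 [[430.0, -226.0, 3.0], [466.0, -196.0, 8.0], [489.0, -174.0, 29.0]]
scene (315, 415, 190, 255) 112 122 1027 [[454.0, 49.0, 113.0], [532.0, 181.0, 117.0], [571.0, 307.0, 121.0]]
dir 0.1737101 0.9847968 535.03577 181.45276 [-142.21293608 -139.03227679  130.37266107  132.50464625]
scene (315, 415, 190, 255) 125 150 80 [[523.0, 193.0, 125.0], [547.0, 211.0, 129.0], [566.0, 225.0, 144.0]]
side (280, 335, 125, 190) 112 122 671 [[450.0, 39.0, 112.0], [523.0, 126.0, 116.0], [567.0, 303.0, 121.0]]
dir 0.15404917 0.98806316 525.95074 148.30608 [-112.50474524 -110.59799486  162.53035238  167.81538351]
side (280, 335, 125, 190) 125 150 42 [[534.0, 195.0, 125.0], [542.0, 203.0, 138.0], [551.0, 213.0, 142.0]]
side (295, 350, 310, 380) 70 95 770 [[376.0, -413.0, 71.0], [409.0, -377.0, 81.0], [442.0, -345.0, 86.0]]
side (390, 436, 285, 345) 70 95 1040 [[549.0, -381.0, 71.0], [576.0, -357.0, 84.0], [607.0, -323.0, 87.0]]
side (375, 412, 205, 260) 5 135 865 [[594.0, -160.0, 5.0], [630.0, -132.0, 57.0], [671.0, -102.0, 130.0]]
side (240, 296, 243, 312) 5 135 1466 [[300.0, -235.0, 5.0], [347.0, -224.0, 49.0], [388.0, -184.0, 129.0]]
scene (440, 476, 245, 282) 15 32 513 [[439.0, 418.0, 17.0], [488.0, 446.0, 26.0], [529.0, 474.0, 29.0]]
```

View pics/crop.png

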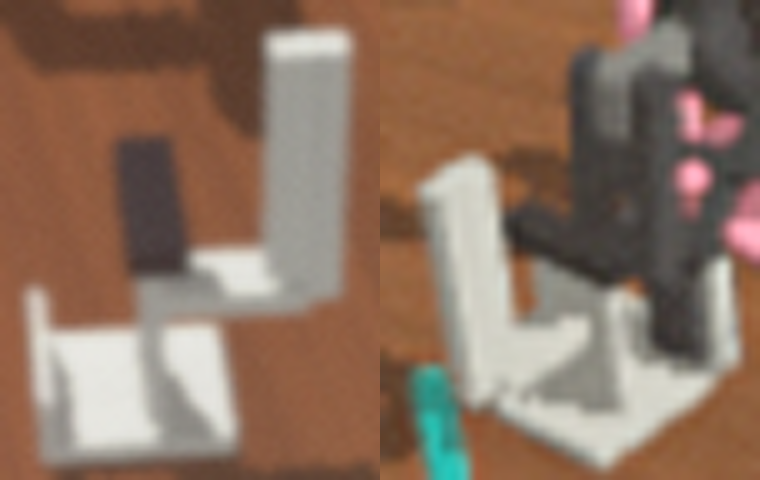

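View pics/railcrop.png

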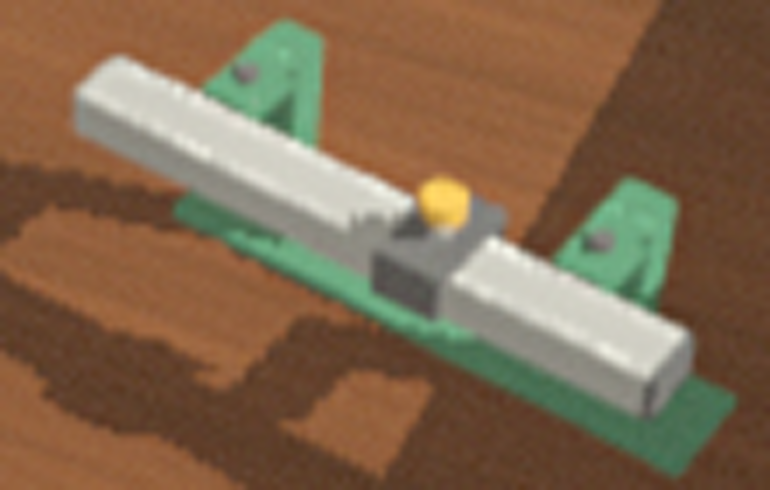

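The crop shows the grey hanger upright: black head on the stem, lip to the left (-x) and tab on the +x side. The rail crop shows the open mouth at the left end and the saddle with its brass screw at about (440,240) in the crop. Next I'll check where the wrist camera sits.

```bash
python3 - <<'E'
from h import *
d=get_image("wrist");print(d["tool_from_camera"].round(3).tolist(),d["intrinsics"].round(0).tolist());print(read_state()["joints"])
E
```

```text
[[0.001, -0.966, -0.258, 64.745], [1.0, 0.001, -0.0, -0.611], [0.0, -0.258, 0.966, -166.977], [0.0, 0.0, 0.0, 1.0]] [[295.0, 0.0, 319.0], [0.0, 295.0, 197.0], [0.0, 0.0, 1.0]]
[ 2.58591496e-01  3.85387955e-01  6.94864582e-03 -3.42837090e-04
 -1.19400488e+00 -2.58601340e-01]
```

Request:
jog_arm(plan=[[85, [0.4, 0.2, -0.4], [0, 0, 0.17]], [85, [0.8, 0.4, -0.8], [0, 0, 0.34]], [85, [1, 0.5, -0.9], [0, 0, 0.5]], [85, [1, 0.5, -0.9], [0, 0, 0.67]], [85, [1, 0.5, -0.9], [0, 0, 0.84]], [85, [1, 0.5, -0.9], [0, 0, 1]], [85, [1, 0.5, -0.9], [0, 0, 1]]])

```text
clock: 1.02
position: [574.8, -99.9, 296.5]
ee_rot: [-0.26, 0.966, 0.0, -0.0]
contact_force: [0.6, 0.1, 0.0]
gripper_width: 85.0
grasp_force: 0.0
```

Request:
jog_arm(plan=[[85, [0.45, -0.34, 0], [0, 0, 0.17]], [85, [0.92, -0.68, 0], [0, 0, 0.34]], [85, [0.92, -0.68, 0], [0, 0, 0.5]], [85, [0.92, -0.68, 0], [0, 0, 0.5]], [85, [0.92, -0.68, 0], [0, 0, 0.5]]])

```text
clock: 1.65
position: [529.5, -204.4, 296.7]
ee_rot: [-0.002, 1.0, 0.0, -0.0]
contact_force: [-0.9, 0.9, -0.1]
gripper_width: 84.7
grasp_force: 0.0
```

```bash
cat >> h.py <<'E'
def rect(P): # min-area rectangle of xy points
    c,(w,h),a=cv2.minAreaRect(P[:,:2].astype(np.float32)); return np.round(c,1),round(w,1),round(h,1),round(a,1)
E
python3 - <<'E'
from h import *
s=read_state();print(s["position"],s["joints"].round(2) if hasattr(s["joints"],"round") else s["joints"])
d=wrist();save("w1",d["img"]);W=cloud(d);np.save("w1.npy",W)
m=np.isfinite(W[...,2])&(abs(W[...,0]-480)<80)&(abs(W[...,1]+205)<70)
for lo,hi in((122,138),(70,85),(2,10)):
    k=(m&(W[...,2]>lo)&(W[...,2]<hi)).astype(np.uint8)
    n,l,st,c=cv2.connectedComponentsWithStats(k)
    for i in range(1,n):
        if st[i,4]>60:
            P=W[l==i];print(lo,st[i].tolist(),rect(P),np.median(P,axis=0).round(1))
E
```

```text
[ 529.49263177 -204.4273484   296.6525958 ] [-0.08  0.24  0.02 -0.   -1.35 -1.48]
122 [309, 149, 12, 21, 180] (array([ 509.7, -209. ]), 10.0, 22.2, 80.8) [ 509.2 -208.5  129.9]
70 [299, 108, 44, 22, 629] (array([ 465.2, -202. ]), 53.9, 17.8, 81.1) [ 465.6 -202.8   79.9]
2 [305, 94, 36, 21, 489] (array([ 444.6, -198.9]), 50.0, 20.3, 80.9) [ 444.5 -198.3    5.9]
2 [302, 124, 11, 9, 78] (array([ 479.2, -222.4]), 13.9, 12.1, 80.4) [ 479.2 -222.2    5.6]
2 [326, 128, 10, 9, 76] (array([ 485. , -186.6]), 12.1, 13.7, 0.3) [ 484.9 -187.3    5.9]
```

View pics/w1.png

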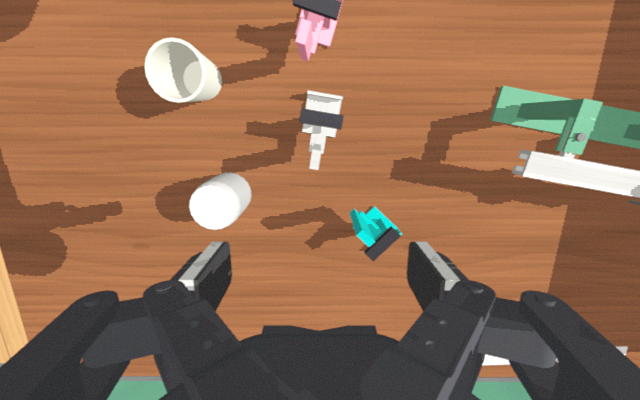

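The wrist image shows the hanger with its head at pixel (321,119) and tab top at (315,160). The rail's mouth end is at (525,165). The hanger's yaw is about -8.9° and the tab is at (509.6,-209), so I'll align and descend.

Request:
jog_arm(plan=[[50, [0.2, -0.046, 0.4], [0, 0, 0.15]], [50, [0.2, -0.046, 0.8], [0, 0, 0.15]], [50, [0.2, -0.046, 1], [0, 0, 0.15]], [50, [0.2, -0.046, 1], [0, 0, 0.15]], [50, [0.2, -0.046, 1], [0, 0, 0.15]]])

```text
clock: 2.33
position: [510.3, -209.3, 198.0]
ee_rot: [0.078, 0.997, -0.0, 0.001]
contact_force: [0.1, -0.1, 0.3]
gripper_width: 50.0
grasp_force: 0.0
```

```bash
python3 - <<'E'
from h import *
s=read_state();print(s["position"],s["ee_rot"],s["contact_force"])
W=np.load("w1.npy")
m=(W[...,2]>113)&(W[...,2]<121)&(W[...,1]>0)
P=W[m];print(len(P),rect(P)); P=P[(P[:,1]<130)]
vx,vy,x0,y0=cv2.fitLine(P[:,:2].astype(np.float32),cv2.DIST_HUBER,0,.01,.01).ravel();print(vx,vy,x0,y0,P[:,1].min(),np.median(P[:,2]),rect(P))
m=(W[...,2]>3)&(W[...,2]<9)&(W[...,1]>0)&(W[...,0]<520);P=W[m];print(len(P),rect(P))
d=wrist();W=cloud(d);m=(W[...,2]>122)&(W[...,2]<138)&(abs(W[...,0]-510)<30)&(abs(W[...,1]+209)<15);print(m.sum(),rect(W[m]))
E
```

```text
[ 510.33743415 -209.34571781  197.95846771] [ 7.75170226e-02  9.96990515e-01 -3.10983090e-04  9.62879320e-04] [ 0.07379426 -0.11781418  0.33329538]
3914 (array([499.2, 124.4]), 159.8, 99.6, 76.6)
0.9448093 -0.32762074 494.5916 91.45382 37.818723012882884 116.36884311047703 (array([490.4,  91.4]), 94.1, 96.3, 80.1)
3197 (array([453.9, 177.1]), 239.3, 76.2, 77.7)
336 (array([ 509.6, -209. ]), 9.2, 22.5, 81.2)
```

Request:
jog_arm(plan=[[50, [0, 0, 0.3], [0, 0, 0]], [50, [0, 0, 0.6], [0, 0, 0]], [50, [0, 0, 0.85], [0, 0, 0]], [50, [0, 0, 1], [0, 0, 0]], [50, [0, 0, 1], [0, 0, 0]], [0, [0, 0, 1], [0, 0, 0]], [0, [0, 0, 1], [0, 0, 0]], [0, [0, 0, 1], [0, 0, 0]], [0, [0, 0, 1], [0, 0, 0]], [0, [0, 0, 1], [0, 0, 0]]])

```text
clock: 3.62
position: [510.5, -209.6, 98.0]
ee_rot: [0.078, 0.997, -0.0, 0.001]
contact_force: [1.2, 0.6, 6.6]
gripper_width: 7.7
grasp_force: 61.4
```

Request:
jog_arm(plan=[[0, [0, 0, 0], [0, 0, 0]], [0, [0, 0, -0.2], [0, 0, 0]], [0, [0, 0, -0.5], [0, 0, 0]], [0, [0, 0, -0.8], [0, 0, 0]], [0, [0, 0, -1], [0, 0, 0]], [0, [0, 0, -1], [0, 0, 0]]])

```text
clock: 4.38
position: [509.5, -209.4, 197.1]
ee_rot: [0.079, 0.997, 0.0, 0.001]
contact_force: [-0.3, 0.5, -4.4]
gripper_width: 7.8
grasp_force: 60.3
```

Request:
jog_arm(plan=[[0, [0, 0.2, 0], [0, 0, 0]], [0, [-0.05, 0.5, 0], [0, 0, 0]], [0, [-0.1, 0.8, 0], [0, 0, 0]], [0, [-0.14, 1, 0], [0, 0, 0]]])

```text
clock: 4.88
position: [537.9, -111.7, 194.7]
ee_rot: [0.078, 0.997, 0.0, -0.002]
contact_force: [0.2, -0.1, -3.2]
gripper_width: 7.6
grasp_force: 60.3
```

Request:
jog_arm(plan=[[0, [0, 0.3, 0], [0, 0, 0]], [0, [0, 0.55, 0], [0, 0, 0]], [0, [0, 0.66, 0], [0, 0, 0]], [0, [0, 0.66, 0], [0, 0, 0]], [0, [0, 0.66, 0], [0, 0, 0]], [0, [0, 0.66, 0], [0, 0, 0]]])

```text
clock: 5.62
position: [548.9, -48.5, 196.8]
ee_rot: [0.079, 0.997, -0.0, -0.0]
contact_force: [1.1, -0.5, -2.9]
gripper_width: 7.7
grasp_force: 60.3
```

```bash
python3 - <<'E'
from h import *
s=read_state();print(s["position"],s["ee_rot"],s["contact_force"])
d=wrist();save("w2",d["img"]);W=cloud(d);np.savez("w2.npz",W=W,img=d["img"],T=d["extrinsics"],K=d["intrinsics"])
C=d["img"].astype(int);grey=(C.max(2)-C.min(2)<35)
for nm,lo,hi,g in(("top",114,121,grey),("base",3,9,~grey),("screw",125,150,None)):
    m=(W[...,2]>lo)&(W[...,2]<hi)&(W[...,1]>20)
    if g is not None:m&=g
    n,l,st,c=cv2.connectedComponentsWithStats(m.astype(np.uint8))
    for i in range(1,n):
        if st[i,4]>100:print(nm,st[i].tolist(),rect(W[l==i]),np.median(W[l==i],axis=0).round(1))
E
```

```text
[548.89688496 -48.4686109  196.75793555] [ 7.90123441e-02  9.96873629e-01 -6.74686904e-05 -1.13519700e-04] [ 1.06820129 -0.48263693 -2.94049379]
top [480, 82, 16, 14, 167] (array([483.9,  98. ]), 9.6, 12.7, 3.9) [484.   96.4 117.7]
top [417, 111, 206, 63, 7315] (array([529.3, 118.1]), 157.9, 50.0, 80.9) [528.5 120.8 116.8]
base [397, 41, 70, 49, 2256] (array([448.5,  96.8]), 77.7, 50.1, 80.8) [446.8  84.7   5.8]
base [500, 42, 136, 50, 4867] (array([474.1, 244.8]), 142.2, 50.3, 80.1) [469.1 231.2   5.7]
```

View pics/w2.png

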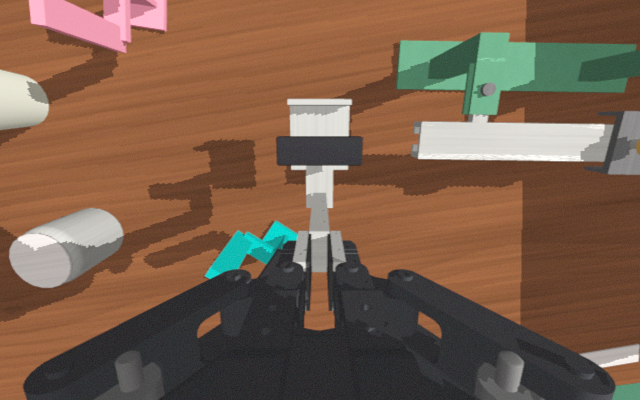

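The wrist image shows the head at about (320,151), with the rail's mouth at (418,140) almost in line with it. The saddle front is at (608,140). I'll measure rail and head in this same view.

```bash
python3 - <<'E'
from h import *
z=np.load("w2.npz");W=z["W"];C=z["img"].astype(int)
def line(P):
    vx,vy,x0,y0=cv2.fitLine(P[:,:2].astype(np.float32),cv2.DIST_HUBER,0,.01,.01).ravel()
    if vy<0:vx,vy=-vx,-vy
    return np.array([vx,vy]),np.array([x0,y0])
# rail top, between mouth and saddle
roi=np.zeros(W.shape[:2],bool);roi[105:175,405:600]=1
m=roi&(W[...,2]>114.5)&(W[...,2]<120)
P=W[m];c0=line(P)
# iterated: centre line from left/right edges by column
uc=[];L=[];Rr=[]
for u in range(430,598,3):
    q=W[:,u][m[:,u]]; 
    if len(q)>10: L.append(q[0]);Rr.append(q[-1])
L=np.array(L);Rr=np.array(Rr)
for n,Q in(("L",L),("R",Rr)):
    d,p=line(Q);print(n,np.degrees(np.arctan2(d[0],d[1])),p)
dL,_=line(L);dR,_=line(Rr);y=dL+dR;y/=np.linalg.norm(y);x=np.array([y[1],-y[0]])
xc=(np.median(L[:,:2]@x)+np.median(Rr[:,:2]@x))/2
print("yaw",np.degrees(np.arctan2(y[0],y[1])),"width",np.median(Rr[:,:2]@x)-np.median(L[:,:2]@x),"xc",xc)
s=P[:,:2]@y;print("top along start",np.percentile(s,[0,.5,2]))
m2=roi&(W[...,2]>95)&(W[...,2]<114);Q=W[m2];t=Q[:,:2]@y;k=t<np.percentile(s,2)+1;print("nubs",k.sum(),t[k].min() if k.any() else 0, (Q[k][:,:2]@x-xc).round(0)[::8],Q[k][:,2].round(0)[::8])
# base plate in rail frame
b=(W[...,2]>3)&(W[...,2]<9)&(W[...,1]>20)&((C.max(2)-C.min(2))>=35);B=W[b][:,:2];print("base x",np.percentile(B@x-xc,[.5,99.5]),"along",np.percentile(B@y,.2))
# head
h=np.zeros_like(roi);h[125:175,265:375]=1
zz=W[h][:,2];print("zhist",np.histogram(zz[np.isfinite(zz)],bins=[0,60,150,165,170,173,175,177,179,181,183,190,200]))
h&=(W[...,2]>165)&(W[...,2]<190)&(C.max(2)<90);H=W[h]
r=rect(H);print("head",r,np.median(H[:,2]));
print("head x rel rail",np.percentile(H[:,:2]@x-xc,[1,50,99]),"along",np.percentile(H[:,:2]@y,[0.5,50,99.5]))
# saddle
a=np.zeros_like(roi);a[100:185,598:]=1;a&=(W[...,2]>119)&(W[...,2]<130);print("saddle",a.sum(),W[a][:,:2].__matmul__(y).min() if a.any() else 0, np.median(W[a][:,2]) if a.any() else 0)
hx=(H[:,:2]-H[:,:2].mean(0));print(line(H)[0])
E
```

```text
L 9.979142 [514.4409  122.56693]
R 9.918511 [543.2818  117.63969]
yaw 9.948827 width 29.319427163249543 xc 500.14641452148845
top along start [128.98141739 129.421592   131.6737849 ]
nubs 155 128.9531174682137 [-14. -13. -12. -12. -11. -10.  -8.  -7.  -6.  -5.   5.   7.   7.   9.
  10.  10.  13.  13.  14.  15.] [ 98. 101. 105. 106. 109. 114. 100. 100. 100. 101.  96.  97. 100.  97.
 100. 113.  98. 104. 107. 107.]
base x [-99.9691196  -50.50488596] along 134.39312078860922
zhist (array([ 918,  994,    0,    0,   24,   58,  189, 2143,  151,    0,    0,
          0]), array([  0,  60, 150, 165, 170, 173, 175, 177, 179, 181, 183, 190, 200]))
head (array([504.6, -40.5]), 53.4, 18.0, 80.8) 178.0108429851789
head x rel rail [-5.02565695  3.53113891 12.33415988] along [20.82646649 47.11153306 73.4270585 ]
saddle 1811 282.6538403158772 123.13510570853933
[0.16492707 0.9863058 ]
```

Request:
jog_arm(plan=[[0, [0.036, 0, 0.2], [0, 0, 0.01]], [0, [0.036, 0, 0.45], [0, 0, 0.01]], [0, [0.036, 0, 0.6], [0, 0, 0.01]], [0, [0.036, 0, 0.668], [0, 0, 0.01]], [0, [0.036, 0, 0.668], [0, 0, 0.01]], [0, [0.036, 0, 0.668], [0, 0, 0.01]]])

```text
clock: 6.42
position: [546.3, -47.1, 130.9]
ee_rot: [0.084, 0.997, 0.0, 0.001]
contact_force: [0.0, -0.3, -3.3]
gripper_width: 7.8
grasp_force: 60.3
```

```bash
cat > m.py <<'E'
from h import *
s=read_state();print(s["position"].round(2),s["ee_rot"].round(4),s["contact_force"].round(2),s["wrist_torque"].round(2))
d=wrist();W=cloud(d);C=d["img"].astype(int)
import sys
if len(sys.argv)>1:save(sys.argv[1],d["img"])
y=np.array([.1728,.985]);x=np.array([.985,-.1728])
X=W[...,:2]@x-500.15;Y=W[...,:2]@y-129;Z=W[...,2]
m=(abs(X)<25)&(Y>3)&(Y<140)&(Z>114)&(Z<120)
P=np.stack([X[m],Y[m],Z[m]],-1)
bins=np.arange(5,140,5);E=[]
for b in bins:
    q=P[abs(P[:,1]-b)<2.5]
    if len(q)>20:E.append([b,*np.percentile(q[:,0],[1,99]),np.median(q[:,2])])
E=np.array(E);cx=(E[:,1]+E[:,2])/2;f=np.polyfit(E[:,0],cx,1);print("rail centre X at mouth %.2f slope deg %.2f width %.1f z %.1f"%(f[1],np.degrees(f[0]),np.median(E[:,2]-E[:,1]),np.median(E[:,3])),"start",np.percentile(P[:,1],.3).round(1))
h=(abs(X)<25)&(Y<-1)&(Y>-140)&(Z>100)&(Z<125)&(C.max(2)<90)
H=np.stack([X[h],Y[h],Z[h]],-1);print("head",rect(H),"X",np.percentile(H[:,0],[1,99]).round(2),"Y",np.percentile(H[:,1],[1,99]).round(1),"z",np.median(H[:,2]).round(2))
A=np.c_[H[:,:2]-H[:,:2].mean(0),np.ones(len(H))];
c=np.linalg.lstsq(A,H[:,2],rcond=None)[0];k=abs(A@c-H[:,2])<1.5;c=np.linalg.lstsq(A[k],H[k,2],rcond=None)[0];print("head plane slopes deg x,y",np.degrees(c[:2]).round(2),"z",c[2].round(2))
a=np.c_[P[:,:2]-P[:,:2].mean(0),np.ones(len(P))];c=np.linalg.lstsq(a,P[:,2],rcond=None)[0];print("rail plane",np.degrees(c[:2]).round(2),c[2].round(2))
E
python3 m.py
```

```text
[546.28 -47.09 130.89] [8.360e-02 9.965e-01 1.000e-04 9.000e-04] [ 0.01 -0.34 -3.26] [ 0.   -0.1   0.02]
rail centre X at mouth -1.99 slope deg 1.10 width 29.6 z 116.8 start 3.4
head (array([  1.1, -80.9]), 18.1, 53.9, 0.3) X [-7.69  9.61] Y [-107.1  -54.6] z 112.07
head plane slopes deg x,y [0.65 0.08] z 112.06
rail plane [ 0.49 -0.03] 116.79
```

```bash
echo 'print(E.round(1).tolist())' >> m.py; python3 m.py w3
```

```text
[546.24 -47.04 130.91] [8.360e-02 9.965e-01 2.000e-04 9.000e-04] [ 0.23 -0.25 -2.87] [-0.09 -0.1   0.04]
rail centre X at mouth -1.87 slope deg 0.98 width 29.6 z 116.8 start 3.4
head (array([  1.1, -80.8]), 18.0, 53.9, 0.3) X [-7.7   9.53] Y [-107.1  -54.5] z 112.07
head plane slopes deg x,y [0.75 0.08] z 112.06
rail plane [ 0.58 -0.03] 116.8
[[5.0, -14.8, 14.7, 116.9], [10.0, -14.9, 14.7, 116.8], [15.0, -14.9, 14.7, 116.9], [20.0, -14.4, 14.7, 116.9], [25.0, -14.4, 14.6, 116.9], [30.0, -14.5, 14.5, 116.9], [35.0, -14.5, 14.4, 116.9], [40.0, -23.7, 14.5, 116.8], [45.0, -24.3, 14.5, 116.8], [50.0, -24.2, 15.1, 116.8], [55.0, -23.8, 15.0, 116.9], [60.0, -24.3, 15.0, 116.8], [65.0, -14.7, 14.9, 116.8], [70.0, -14.7, 15.0, 116.8], [75.0, -14.8, 14.9, 116.8], [80.0, -14.8, 14.9, 116.8], [85.0, -14.8, 14.9, 116.7], [90.0, -14.9, 14.9, 116.9], [95.0, -14.9, 14.7, 116.8], [100.0, -14.9, 14.7, 116.8], [105.0, -15.0, 14.7, 116.8], [110.0, -15.0, 14.6, 116.7], [115.0, -7.0, 14.6, 116.7]]
```

View pics/w3.png

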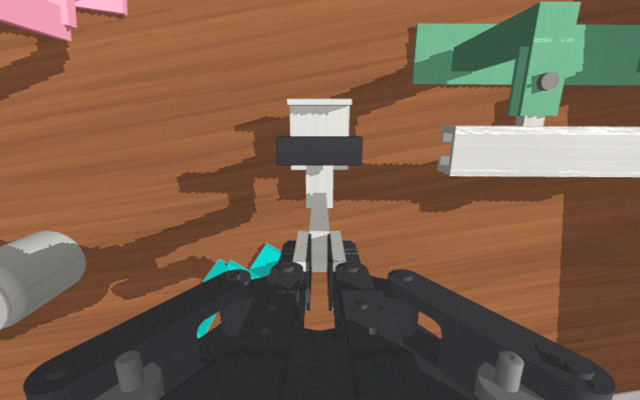

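The head sits at X ≈ +1.0 mm, 0.7 mm high and 0.3° off. I'll correct that and bring the nose near the mouth.

Request:
jog_arm(plan=[[0, [0.007, 0.1, 0.007], [0, 0, 0.005]], [0, [0.007, 0.25, 0.007], [0, 0, 0.005]], [0, [0.007, 0.38, 0.007], [0, 0, 0.005]], [0, [0.007, 0.44, 0.007], [0, 0, 0.005]], [0, [0.007, 0.46, 0.007], [0, 0, 0.005]], [0, [0.007, 0.46, 0.007], [0, 0, 0.005]], [0, [0.007, 0.46, 0.007], [0, 0, 0.005]]])

```text
clock: 7.4
position: [552.4, -1.9, 129.3]
ee_rot: [0.087, 0.996, -0.0, -0.0]
contact_force: [-0.3, -0.8, -2.7]
gripper_width: 7.7
grasp_force: 60.3
```

```bash
sed -i 's/(abs(X)<25)&(Y>3)&(Y<140)/(abs(X)<18)\&(Y>3)\&(Y<110)\&((Y<36)|(Y>64))/; s/^bins=.*/bins=[8,12,16,20,24,28,32,68,72,76,80,84,88,92,96,100]/' m.py; python3 m.py w4
```

```text
[552.42  -1.94 129.28] [ 8.650e-02  9.963e-01 -0.000e+00 -1.000e-04] [-0.27 -0.82 -2.69] [-0.04 -0.07  0.02]Traceback (most recent call last):
  File "m.py", line 13, in <module>
    if len(q)>20:E.append([b,*np.percentile(q[:,0],[1,99]),np.median(q[:,2])])
                 ^
NameError: name 'E' is not defined
```

```bash
sed -i 's/^bins=/E=[];bins=/' m.py; python3 m.py
```

```text
[552.43  -1.99 129.3 ] [ 8.650e-02  9.962e-01 -0.000e+00 -1.000e-04] [ 0.45 -0.01 -3.2 ] [-0.08 -0.19 -0.01]
rail centre X at mouth -0.11 slope deg -0.09 width 29.3 z 116.8 start 3.3
head (array([ -0.7, -35.1]), 18.2, 53.9, 0.1) X [-9.63  7.73] Y [-61.2  -8.8] z 110.57
head plane slopes deg x,y [0.51 0.08] z 110.58
rail plane [ 0.24 -0.03] 116.81
[[8.0, -14.8, 14.4, 116.9], [12.0, -14.8, 14.5, 116.8], [16.0, -14.9, 14.5, 116.8], [20.0, -14.4, 14.5, 116.8], [24.0, -14.9, 14.6, 116.9], [28.0, -14.9, 14.6, 116.8], [32.0, -14.9, 14.5, 116.8], [68.0, -14.9, 14.4, 116.8], [72.0, -14.9, 14.5, 116.9], [76.0, -14.9, 14.4, 116.9], [80.0, -14.9, 14.4, 116.9], [84.0, -14.9, 14.5, 116.8], [88.0, -14.9, 14.5, 116.8], [92.0, -14.9, 14.4, 116.8], [96.0, -14.9, 14.5, 116.8], [100.0, -14.9, 14.4, 116.7]]
```

Request:
jog_arm(plan=[[0, [-0.006, 0, -0.007], [0, 0, 0]], [0, [-0.006, 0.03, -0.007], [0, 0, 0]], [0, [-0.006, 0.06, -0.007], [0, 0, 0]], [0, [-0.006, 0.09, -0.007], [0, 0, 0]], [0, [-0.006, 0.11, -0.007], [0, 0, 0]], [0, [-0.006, 0.13, -0.007], [0, 0, 0]], [0, [-0.006, 0.13, -0.007], [0, 0, 0]]])

```text
clock: 8.38
position: [555.4, 11.2, 130.0]
ee_rot: [0.086, 0.996, 0.0, 0.0]
contact_force: [0.0, -0.1, -3.2]
gripper_width: 7.4
grasp_force: 60.3
```

```bash
python3 m.py w5|head -4
```

```text
[555.39  11.21 130.03] [0.0862 0.9963 0.     0.    ] [ 0.04 -0.15 -3.15] [-0.02 -0.12 -0.03]
rail centre X at mouth -0.13 slope deg 0.05 width 29.4 z 116.9 start 3.2
head (array([ -0.1, -25. ]), 18.1, 47.7, 0.0) X [-9.01  8.31] Y [-47.9  -1.5] z 111.26
head plane slopes deg x,y [0.71 0.21] z 111.26
```

Request:
jog_arm(plan=[[0, [0, 0.04, 0], [0, 0, 0]], [0, [0, 0.08, 0], [0, 0, 0]], [0, [0, 0.12, 0], [0, 0, 0]], [0, [0, 0.16, 0], [0, 0, 0]], [0, [0, 0.2, 0], [0, 0, 0]], [0, [0, 0.2, 0], [0, 0, 0]]])

```text
clock: 9.18
position: [558.9, 31.1, 130.0]
ee_rot: [0.086, 0.996, 0.0, 0.0]
contact_force: [-0.6, 0.3, -2.9]
gripper_width: 7.4
grasp_force: 60.3
```

Request:
jog_arm(plan=[[0, [0, 0.05, 0], [0, 0, 0]], [0, [0, 0.1, 0], [0, 0, 0]], [0, [0, 0.15, 0], [0, 0, 0]], [0, [0, 0.2, 0], [0, 0, 0]], [0, [0, 0.25, 0], [0, 0, 0]], [0, [0, 0.3, 0], [0, 0, 0]], [0, [0, 0.3, 0], [0, 0, 0]]])

```text
clock: 10.05
position: [564.0, 60.7, 130.0]
ee_rot: [0.086, 0.996, 0.0, 0.0]
contact_force: [0.2, -0.0, -2.8]
gripper_width: 7.7
grasp_force: 60.3
```

```bash
sed -i 's/Y>3)&(Y<110)&((Y<36)|(Y>64))/Y>3)\&(Y<110)\&((Y<36)|(Y>64))/' m.py; cat > n.py <<'E'
from h import *
import sys
s=read_state();print(s["position"].round(2),(2*np.degrees(np.arcsin(s["ee_rot"][0]))).round(2),s["contact_force"].round(2),s["wrist_torque"].round(2))
d=wrist();W=cloud(d);C=d["img"].astype(int);save(sys.argv[1],d["img"])
y=np.array([.1728,.985]);x=np.array([.985,-.1728])
X=W[...,:2]@x-500.15;Y=W[...,:2]@y-129;Z=W[...,2]
m=(abs(X)<18)&(Y>20)&(Z>114)&(Z<119);print("rail X",np.percentile(X[m&((Y<36)|((Y>64)&(Y<140)))],[1,99]).round(1))
m=(abs(X)<24)&(Y>110)&(Y<250)&(Z>120)&(Z<130);print("saddle Y",np.percentile(Y[m],[1,5,99]).round(1),"n",m.sum())
m=(abs(X)<10)&(Y>110)&(Y<250)&(Z>138)&(Z<146);print("screw",m.sum(),np.median(X[m]).round(1),np.median(Y[m]).round(1))
m=(X>30)&(X<60)&(Z>150)&(Z<170)&(C.min(2)>140);print("tab",m.sum(),np.median(X[m]).round(1),np.median(Y[m]).round(1))
E
python3 n.py w6
```

```text
[564.05  60.67 129.99] 9.87 [ 0.15 -0.01 -2.82] [-0.08 -0.16 -0.02]
rail X [-14.9  14.6]
saddle Y [155.3 155.8 185.7] n 3750
screw 1089 -0.8 169.6
tab 893 37.2 29.0
```

Request:
jog_arm(plan=[[0, [0, 0.06, 0], [0, 0, 0]], [0, [0, 0.12, 0], [0, 0, 0]], [0, [0, 0.18, 0], [0, 0, 0]], [0, [0, 0.24, 0], [0, 0, 0]], [0, [0, 0.3, 0], [0, 0, 0]], [0, [0, 0.36, 0], [0, 0, 0]], [0, [0, 0.41, 0], [0, 0, 0]], [0, [0, 0.44, 0], [0, 0, 0]], [0, [0, 0.45, 0], [0, 0, 0]], [0, [0, 0.45, 0], [0, 0, 0]]])

```text
clock: 11.35
position: [571.7, 104.6, 130.0]
ee_rot: [0.086, 0.996, -0.0, -0.0]
contact_force: [0.1, -0.5, -2.5]
gripper_width: 7.9
grasp_force: 60.3
```

Request:
jog_arm(plan=[[0, [0, 0.04, 0], [0, 0, 0]], [0, [0, 0.1, 0], [0, 0, 0]], [0, [0, 0.16, 0], [0, 0, 0]], [0, [0, 0.22, 0], [0, 0, 0]], [0, [0, 0.28, 0], [0, 0, 0]], [0, [0, 0.33, 0], [0, 0, 0]], [0, [0, 0.37, 0], [0, 0, 0]], [0, [0, 0.38, 0], [0, 0, 0]], [0, [0, 0.38, 0], [0, 0, 0]]])

```text
clock: 12.48
position: [578.2, 142.0, 130.0]
ee_rot: [0.086, 0.996, -0.0, -0.0]
contact_force: [-0.8, 0.4, -3.5]
gripper_width: 8.0
grasp_force: 60.3
```

```bash
python3 n.py w7
```

```text
[578.15 142.05 129.98] 9.9 [-0.77  0.36 -3.52] [-0.03 -0.1  -0.  ]
rail X [-14.4  14.6]
saddle Y [155.8 156.3 185.7] n 3291
screw 982 -0.8 170.5
tab 887 36.9 111.6
```

Request:
jog_arm(plan=[[0, [0, 0.04, 0], [0, 0, 0]], [0, [0, 0.08, 0], [0, 0, 0]], [0, [0, 0.08, 0.006], [0, 0, 0]], [0, [0, 0.08, 0.012], [0, 0, 0]], [0, [0, 0.08, 0.012], [0, 0, 0]]])

```text
clock: 13.15
position: [579.5, 149.9, 128.7]
ee_rot: [0.086, 0.996, -0.0, -0.0]
contact_force: [0.4, 0.7, -2.9]
gripper_width: 7.6
grasp_force: 60.4
```

Now I'll creep on in 1 mm rows, lowering slightly at the same time.

Request:
jog_arm(plan=[[0, [0, 0.005, 0.002], [0, 0, 0]], [0, [0, 0.01, 0.004], [0, 0, 0]], [0, [0, 0.015, 0.004], [0, 0, 0]], [0, [0, 0.02, 0.004], [0, 0, 0]], [0, [0, 0.025, 0.004], [0, 0, 0]], [0, [0, 0.025, 0.004], [0, 0, 0]]])

```text
clock: 13.9
position: [580.1, 152.4, 128.5]
ee_rot: [0.086, 0.996, 0.0, 0.0]
contact_force: [-0.6, -0.5, -1.6]
gripper_width: 7.7
grasp_force: 60.4
```

Request:
jog_arm(plan=[[0, [0, 0.005, 0], [0, 0, 0]], [0, [0, 0.01, 0], [0, 0, 0]], [0, [0, 0.01, 0], [0, 0, 0]]])

```text
clock: 14.28
position: [580.2, 153.5, 128.4]
ee_rot: [0.086, 0.996, 0.0, 0.0]
contact_force: [0.0, -0.8, -2.1]
gripper_width: 7.6
grasp_force: 60.5
```

Request:
jog_arm(plan=[[0, [0, 0.005, 0], [0, 0, 0]], [0, [0, 0.01, 0], [0, 0, 0]], [0, [0, 0.01, 0], [0, 0, 0]]])

```text
clock: 14.65
position: [580.4, 154.4, 128.4]
ee_rot: [0.086, 0.996, 0.0, 0.0]
contact_force: [0.6, 0.3, -1.6]
gripper_width: 7.4
grasp_force: 60.5
```

Request:
jog_arm(plan=[[0, [0, 0.005, 0], [0, 0, 0]], [0, [0, 0.005, 0], [0, 0, 0]]])

```text
clock: 14.9
position: [580.5, 154.9, 128.4]
ee_rot: [0.086, 0.996, 0.0, 0.0]
contact_force: [-0.4, -1.3, -1.2]
gripper_width: 7.5
grasp_force: 60.5
```

Request:
jog_arm(plan=[[0, [0, 0.005, 0], [0, 0, 0]], [0, [0, 0.005, 0], [0, 0, 0]]])

```text
clock: 15.15
position: [580.5, 155.4, 128.4]
ee_rot: [0.086, 0.996, 0.0, -0.0]
contact_force: [-0.4, -0.3, -1.6]
gripper_width: 7.9
grasp_force: 60.5
```

Request:
jog_arm(plan=[[0, [0, 0.005, 0], [0, 0, 0]], [0, [0, 0.005, 0], [0, 0, 0]]])

```text
clock: 15.4
position: [580.6, 155.8, 128.4]
ee_rot: [0.086, 0.996, -0.0, -0.0]
contact_force: [-0.3, -1.5, -1.1]
gripper_width: 7.7
grasp_force: 60.5
```

Request:
jog_arm(plan=[[0, [0, 0.005, 0], [0, 0, 0]], [0, [0, 0.005, 0], [0, 0, 0]]])

```text
clock: 15.65
position: [580.7, 156.1, 128.5]
ee_rot: [0.086, 0.996, -0.0, 0.0]
contact_force: [0.1, -1.6, -1.9]
gripper_width: 7.9
grasp_force: 60.6
```

Request:
jog_arm(plan=[[0, [0, 0.004, 0], [0, 0, 0]], [0, [0, 0.004, 0], [0, 0, 0]]])

```text
clock: 15.9
position: [580.9, 156.4, 128.6]
ee_rot: [0.086, 0.996, -0.0, 0.0]
contact_force: [0.9, -3.9, -0.9]
gripper_width: 7.2
grasp_force: 60.6
```

Request:
jog_arm(plan=[[0, [0, 0.003, 0], [0, 0, 0]], [0, [0, 0.003, 0], [0, 0, 0]], [0, [0, 0.003, 0], [0, 0, 0]]])

```text
clock: 16.27
position: [581.0, 156.8, 128.6]
ee_rot: [0.086, 0.996, -0.0, 0.0]
contact_force: [1.1, -4.1, -0.9]
gripper_width: 7.8
grasp_force: 60.8
```

```bash
python3 n.py w8; python3 -c "
from h import *
for i in range(3):
    get_image('wrist');print(read_state()['contact_force'].round(2))"
```

```text
[580.99 156.77 128.65] 9.89 [ 1.08 -4.11 -0.88] [-1.42 -0.33  0.19]
rail X [-14.7  14.6]
saddle Y [155.9 156.6 185.7] n 3313
screw 976 -0.8 170.6
tab 895 36.9 126.6
[ 0.57 -5.28  1.1 ]
[ 1.57 -4.14  0.58]
[ 0.91 -5.29  0.38]
```

Request:
jog_arm(plan=[[0, [0, 0.003, 0], [0, 0, 0]], [0, [0, 0.005, 0], [0, 0, 0]], [0, [0, 0.005, 0], [0, 0, 0]]])

```text
clock: 16.85
position: [581.1, 157.1, 128.7]
ee_rot: [0.086, 0.996, -0.0, 0.0]
contact_force: [0.8, -5.2, 0.7]
gripper_width: 7.7
grasp_force: 60.9
```

```bash
python3 n.py w9; python3 -c "
from h import *
for i in range(3):
    get_image('wrist');print(read_state()['contact_force'].round(2))"
```

```text
[581.13 157.12 128.73] 9.88 [ 0.76 -5.23  0.66] [-1.8  -0.42  0.18]
rail X [-14.6  14.7]
saddle Y [155.9 156.5 185.7] n 3325
screw 983 -0.8 170.6
tab 883 37.2 126.9
[ 0.25 -5.43  1.26]
[ 1.14 -6.2   1.8 ]
[ 1.52 -5.5   0.47]
```

Request:
jog_arm(plan=[[0, [0, 0.003, 0], [0, 0, 0]], [0, [0, 0.006, 0], [0, 0, 0]], [0, [0, 0.006, 0], [0, 0, 0]], [0, [0, 0.006, 0], [0, 0, 0]]])

```text
clock: 17.55
position: [581.2, 157.5, 128.8]
ee_rot: [0.086, 0.996, -0.001, 0.0]
contact_force: [1.4, -6.7, 1.4]
gripper_width: 7.6
grasp_force: 60.9
```

```bash
python3 n.py w10; python3 -c "
from h import *
for i in range(4):
    get_image('wrist');print(read_state()['contact_force'].round(2))"
```

```text
[581.24 157.47 128.81] 9.88 [ 1.39 -6.7   1.35] [-2.09 -0.39  0.18]
rail X [-14.6  14.7]
saddle Y [155.9 156.6 185.7] n 3324
screw 978 -0.7 170.7
tab 888 37.4 127.3
[ 1.6  -5.83  2.34]
[ 1.69 -7.15  1.4 ]
[ 1.94 -6.87  1.2 ]
[ 1.18 -6.92  0.96]
```

Pressing at about 7 N, with the saddle unmoved. Now I'll release.

Request:
jog_arm(plan=[[9, [0, 0, 0], [0, 0, 0]], [11, [0, 0, 0], [0, 0, 0]], [14, [0, 0, 0], [0, 0, 0]], [20, [0, 0, 0], [0, 0, 0]], [30, [0, 0, 0], [0, 0, 0]], [36, [0, 0, 0], [0, 0, 0]], [36, [0, 0, 0], [0, 0, 0]], [36, [0, 0, 0], [0, 0, 0]]])

```text
clock: 18.8
position: [581.0, 158.2, 128.4]
ee_rot: [0.086, 0.996, 0.0, 0.0]
contact_force: [-0.6, -0.4, 0.3]
gripper_width: 36.0
grasp_force: 0.0
```

```bash
python3 n.py w11
```

```text
[581.04 158.17 128.39] 9.9 [-0.55 -0.43  0.32] [0.03 0.01 0.06]
rail X [-14.4  14.9]
saddle Y [155.9 156.5 185.7] n 3355
screw 979 -0.6 170.6
tab 1058 40.4 126.9
```

View pics/w11.png

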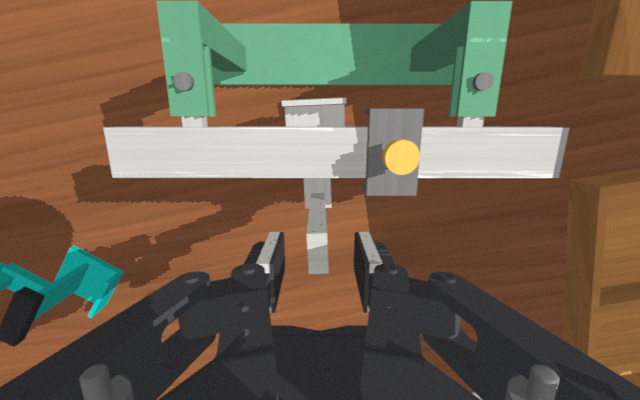

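The hanger hangs free between the open fingers, with the tab at (317,250). The saddle at (395,150) has not moved. I'll retreat straight up and check that the hanger stayed put.

Request:
jog_arm(plan=[[36, [0, 0, -0.1], [0, 0, 0]], [36, [0, 0, -0.3], [0, 0, 0]], [36, [0, 0, -0.6], [0, 0, 0]], [36, [0, 0, -0.9], [0, 0, 0]], [36, [0, 0, -1], [0, 0, 0]], [36, [0, 0, -1], [0, 0, 0]]])

```text
clock: 19.6
position: [581.0, 158.2, 228.8]
ee_rot: [0.086, 0.996, 0.0, 0.0]
contact_force: [-0.0, -0.4, -0.0]
gripper_width: 35.9
grasp_force: 0.0
```

```bash
cat >> n.py <<'E'
m=(X>30)&(X<60)&(Y>100)&(Y<150)&(Z>154)&(Z<166)
print("tabtop",m.sum(),rect(np.stack([X[m],Y[m]],-1)) if m.sum()>20 else "", np.median(Z[m]).round(1))
m=(X<-20)&(X>-50)&(Y>90)&(Y<165)&(Z>35)&(Z<60)
print("lip",m.sum(),rect(np.stack([X[m],Y[m]],-1)),np.median(Z[m]).round(1))
E
python3 n.py w12
```

```text
[581.02 158.22 228.84] 9.91 [-0.04 -0.4  -0.05] [0.   0.01 0.01]
rail X [-14.8  14.6]
saddle Y [155.7 156.6 185.6] n 1418
screw 363 -0.5 170.5
tab 339 44.1 126.4
tabtop 326 (array([ 45.3, 126.5]), 22.2, 9.9, 0.9) 159.8
lip 562 (array([-27.5, 123.1]), 15.0, 50.0, 0.2) 36.5
```

```bash
cat >> n.py <<'E'
for lo,hi in((60,72),(75,95),(95,115),(115,135),(135,152),(154,166)):
    m=(X>28)&(X<60)&(Y>105)&(Y<150)&(Z>lo)&(Z<hi)
    if m.sum()>15:print((lo,hi),m.sum(),"X",np.median(X[m]).round(1),"Y",np.percentile(Y[m],[2,98]).round(1))
E
python3 n.py w13|tail -7
python3 - <<'E'
from h import *
a=np.load("scene.npz")["img"];d=get_image("scene")["img"];save("final_scene",cv2.resize(d[160:270,240:440],(800,440),interpolation=cv2.INTER_CUBIC))
E
```

```text
tabtop 323 (array([ 45.2, 126.6]), 22.1, 10.0, 3.2) 159.9
lip 510 (array([-27.8, 122.9]), 13.9, 49.2, 0.1) 36.6
(75, 95) 228 X 34.5 Y [116.7 135.3]
(95, 115) 39 X 34.6 Y [121.5 130.6]
(115, 135) 43 X 34.6 Y [121.2 130.4]
(135, 152) 52 X 34.5 Y [121.7 131.1]
(154, 166) 323 X 44.7 Y [121.9 131.8]
```

View pics/final_scene.png

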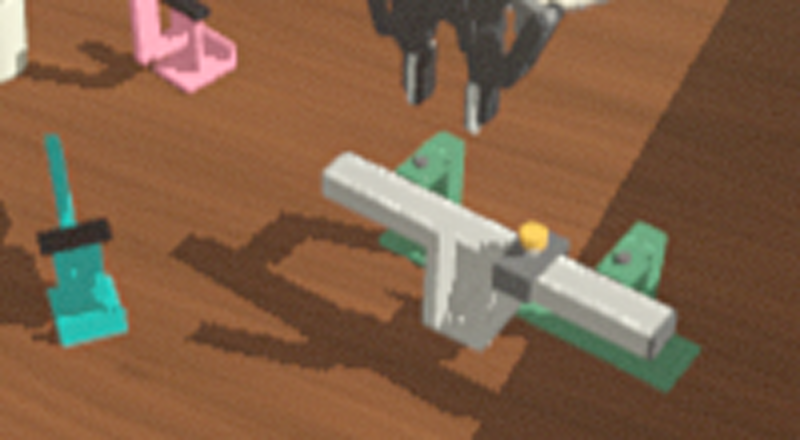

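The final view shows the hanger hanging in the rail. Its estimated nose position is about 153 mm from the mouth, at or just past where contact began (about 152.4 mm). The saddle is unmoved and the gripper is clear.

```bash
python3 -c "
from bench import job_done;print(job_done())"
```

```text
the job is handed in; nothing more can be done
None
```

The hanger is hanging in the rail with its nose against the stop: I pressed it in at about 7 N, the stop did not move, and the gripper released and retreated clear, with the job handed in at about 20 s.

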